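Clip the solder reel hanger onto the bench loop

TASK

Pick up the solder reel hanger by its grip tab and hang it on the front bar of the steel loop on the post: press the hook down over the bar until the brass spring gate gives way and flicks shut behind it, then let go so that the hanger hangs from the top of its hook, upright and still. Feel your way, never pressing the held hanger on the loop or post with more than about 15 N, and leave the tray, jar and handset where they are.

Things in the scene. Friction and masses are not known exactly. Their poses are not given: they have to be found in the camera images.
- hanger: Loose solder reel hanger, 0.19 to 0.28 kg, standing upright on an aluminium foot 76 (x) x 58 (y) mm. Origin: centre of the foot's underside, z up; x points from the hook's spine to its nose, the side open to the bar. From below: bracket with a black-flanged reel up to 70 mm height, open gap, steel hook 14 mm thick (y) with brass gate, black grip tab on top.
- gap (a point): Middle of the free gap through which the bar comes in under the hook, on the hanger's axis, 99 mm above its origin. The gap reaches from 70 mm (bracket) to 128 mm height (lip of the nose, x up to 24 mm); open at +x and both y sides, closed at -x by the spine (x -22 to -14 mm).
- mouth (a point): Middle of the hook's mouth, on the hanger's axis at the shut gate's height, 138 mm above the origin. The mouth looks down, 26 mm wide between the spine (x = -14 mm) and the nose (x 12 to 20 mm, with an outward flared lip below).
- gate (a joint): Sprung brass gate: hinged at x -12 mm, height 138 mm of the hanger, 23.5 mm long towards +x, 5 mm thick. 0 = shut (level); grows as it is pushed up into the hook, to 1.35 rad; springs shut. A bar 4 mm to +x of the hanger's axis opens it at some 5 to 13 N; when the bar's centre is about 19 to 25 mm above the shut gate it flicks shut and the force drops. 3 to 6 mm later the bar hits the crown, hard.
- tab (a point): Middle of the grip tab, 201 mm above the hanger's origin, on its axis. The tab is 26 mm in x, 14 mm in y, from 173 to 220 mm height; pinch it from above across its 14 mm (along y) with the TCP at this point.
- stand: Fixed post with a level loop of 8 mm round steel. Origin: on the bench below the middle of the loop's front bar, z up, x from front bar to post; the hanger comes in along +x, its x along this x. Front bar along y at x = 0. The loop's collar is clamped at an unknown height: the bar's centre is 182 to 218 mm above the bench, to be found by feel or sight. Loop and post do not give.
- post_top (a point): Top of the 18 mm post, 236 mm above the bench, 92 mm behind (+x) the front bar. The loop's two side bars, 78 mm apart between centres, run back from the front bar to a collar (32 mm) on the post. Foot plate x 55 to 145 mm, 110 mm wide, 10 mm thick.
- parts_tray: Bystander: white open parts tray, 90 x 70 x 30 mm, origin under its middle.
- flux_jar: Bystander: small amber jar, 42 mm diameter, 55 mm tall, origin under its middle.
- handset: Bystander: black hand-held game console lying flat, 70 x 130 x 15 mm, origin under its middle.
- crown: Arched steel crown of the hook, rigid part of the hanger, joining spine and nose. Origin: where the bar's centre rests when the hanger hangs, on the hanger's axis, 164 mm above its origin, axes as the hanger's. Its underside falls 20 degrees to each side from an apex 4.3 mm above this point.
Things that resemble listed ones, but are neither listed nor needed, are in the scene too. Several things look just like the hanger: the one meant starts farthest to the robot's left. Several things look just like the stand: the one meant starts nearest to the robot's base.

How it is judged:
On the way, in this order (a step that is already met when the one before it is completed fails the run):
1. the hanger is lifted clear of the bench (height (world z) of hanger above 0.03 m), for 0.1 s.
2. with the hook over the loop's front bar, the bar pushes the gate far open (value of joint gate above 0.6 rad and contact force between hanger and stand above 1 N and horizontal distance between crown and stand below 0.04 m), for 0.04 s.
At the end, for the whole second after the job is handed in: Hanger hangs at rest (<0.03 m/s), upright within 0.2 rad, by its crown on the loop's front bar (crown presses on the loop with over 1 N, its origin within 15 mm of the bar in x, 33 mm of the bar's middle in y, 174 to 223 mm high); gate shut (<0.12 rad) (value of joint gate below 0.12 rad and x of crown in the frame of stand between -0.015 and 0.015 m and y of crown in the frame of stand between -0.033 and 0.033 m and height (world z) of crown between 0.174 and 0.223 m and contact force between crown and stand above 1 N and angle between hanger's own z axis and vertical below 0.2 rad and linear speed of hanger below 0.03 m/s); the robot touches nothing.
It fails at once if the hanger, while held or pushed by the fingers, is pressed on the loop or post with more than 20 N (contact force between hanger and stand above 20 N and contact force between the fingers and hanger above 8 N).
It fails at once if the parts tray is moved by more than 20 mm (distance of parts_tray from where it was at the start of the episode above 0.02 m).
It fails at once if the flux jar is moved by more than 20 mm (distance of flux_jar from where it was at the start of the episode above 0.02 m).
It fails at once if the handset is moved by more than 20 mm (distance of handset from where it was at the start of the episode above 0.02 m).
It also fails if it takes over 64 s, if anything falls off the work surface, if the arm or the gripper's body presses on something with over 40 N, if the wrist force passes 120 N, or if a joint passes its speed limit or range.

ROBOT

A 6-joint arm with a two-finger parallel gripper is mounted at the origin on the work surface. World frame = base frame: x ahead of the robot, y to its left, z up, the work surface at z = 0. Lengths are in m, angles in rad, forces in N, time in s.
With the tool pointing down it reaches from about 0.25 to 0.775 m from the base axis. Payload 4 kg.
Tool frame: the origin (TCP) lies between the finger pads, 19 mm behind the fingertips; this is the grasp point; z points along the fingers, y is the line along which they close (so a half turn about z gives the same grasp; the last joint's range is limited). The gripper opens to 94 mm and grips with 3 to 60 N. Pads are 16 mm wide; open, the fingers measure 119 mm over their backs; the gripper's body (75 mm by 177 mm) begins 78 mm behind the grasp point.
Start: joints at [1.237, 0.087, 1.371, -0, 1.684, -0.103], TCP at [0.126, 0.535, 0.224] pointing down, gripper open.
Joint ranges: [-3.1, 3.1], [-0.76, 2.03], [0.27, 2.55], [-1.08, 4.22], [0.17, 2.65], [-2.57, 2.57]. Speed limits (rad/s): [2.79, 2.79, 3.14, 3.14, 3.14, 3.14].

INTERFACE

Orientations are given as a unit quaternion [w, x, y, z].
In Python, from bench import robot, eoat, solver, monitor, optics gives the robot as it stands. The module is installed in compiled form; this text tells all that it offers. Calls block until the motion is done:
- robot.reach(position, orientation): joint-space move of the TCP to a pose.
- robot.move_linear(position, rotation=None, v=0.15): straight line of the TCP; rotation=None keeps the orientation; v is the mean speed in m/s.
- robot.move_joints(angles): joint-space move.
- eoat.move_gripper(opening): finger opening in m; the grip force is fixed at half the most; returns when the fingers have stopped.
- robot.hold(seconds).
- solver.solve_ik(position, orientation): joint angles nearest the present ones, or None.
- monitor.sense(): the state.
- optics.capture(name): name is "scene" or "side" or "wrist"; returns a dict with "color" (420x560x3 uint8, red, green, blue), "K" (3x3 intrinsics, pixels), "extrinsics" (4x4, takes a point from world to camera coordinates). Camera axes: x right, y down, z forward; pixel columns grow to the right and rows downward; lengths in m; the calibration is good to about 2 mm. A picture is of the moment at which its call begins. There is no depth.
A pose or a line that the arm cannot do raises robot.Unreachable and nothing moves.
- robot.close_job(): hands the job in; it is judged then, once.
The state is a dict: "time": time; "joint_positions": joint angles; "qvel": joint speeds; "tau": joint torques, N m; "tcp_pos": TCP position; "orientation": TCP orientation; "force": force on the tool from outside, world axes, zero at the start; "torque": the same for the moment, N m; "grip_width": finger opening in m; "gripper_force": force on a finger pad.
Only numpy, scipy, OpenCV 4.12 (cv2) and the standard library are available. Lean on these libraries where they do the work, as an engineer would, in place of code of your own. Each camera call takes 0.05 s, during which the arm holds its last target. There are 200 camera calls.

## Working session

There is one attempt and no reset: what is moved stays moved. The work goes in short steps, each a Python script; the robot and the scene stay as the last script left them, time stands still between calls to the robot, and variables do not carry over. Pictures are saved under pics/ and viewed, at most 10 in all, crops included, and the job is handed in when it is done.

```bash
mkdir -p pics; cat > h.py <<'E'
import numpy as np, cv2
from bench import robot,eoat,solver,monitor,optics
np.set_printoptions(precision=4,suppress=True)
def snap(n,f=None):
    d=optics.capture(n)
    if f: cv2.imwrite('pics/'+f,d['color'][:,:,::-1])
    np.savez('pics/%s.npz'%(f or n),**d); return d
def ray(f,u,v,z):
    d=np.load('pics/%s.npz'%f); E=d['extrinsics'];R=E[:3,:3];c=-R.T@E[:3,3]
    r=R.T@np.linalg.inv(d['K'])@[u,v,1]; return c+r*(z-c[2])/r[2]
def proj(f,p):
    d=np.load('pics/%s.npz'%f); q=d['extrinsics']@np.r_[p,1]; q=d['K']@q[:3]; return q[:2]/q[2]
def tri(obs):
    A=[];b=[]
    for f,u,v in obs:
        d=np.load('pics/%s.npz'%f);E=d['extrinsics'];R=E[:3,:3];c=-R.T@E[:3,3]
        r=R.T@np.linalg.inv(d['K'])@[u,v,1];r/=np.linalg.norm(r);P=np.eye(3)-np.outer(r,r);A.append(P);b.append(P@c)
    A=np.vstack(A);b=np.hstack(b);x,res,*_=np.linalg.lstsq(A,b,rcond=None);return x,np.sqrt(res)
E
python3 - <<'E'
from h import *
for n in('scene','side'):
    d=snap(n,n+'1.png'); E=d['extrinsics']; print(n,-E[:3,:3].T@E[:3,3],E[2,:3],d['K'][0,0])
print(monitor.sense())
E
```

```text
scene [ 0.9672 -0.6273  0.8084] [-0.4162  0.6582 -0.6274] 406.0043876836102
side [0.489  0.9491 0.6596] [ 0.0636 -0.8673 -0.4938] 395.5344940548785
{'time': 0.1, 'joint_positions': array([ 1.2369,  0.0879,  1.3721, -0.    ,  1.6836, -0.1031]), 'qvel': array([ 0.0003,  0.0014, -0.0032,  0.0007,  0.0006,  0.0006]), 'tau': array([  0.0021, -34.1254, -30.3302,   0.0719,   0.0305,  -0.0001]), 'tcp_pos': array([0.1257, 0.535 , 0.2232]), 'orientation': array([-0.0002,  0.1151,  0.9933, -0.001 ]), 'force': array([1.1591, 0.7923, 0.8426]), 'torque': array([-0.0149,  0.0379,  0.0152]), 'gripper_force': 0.0, 'grip_width': 0.0939301951546582}
```

View pics/scene1.png

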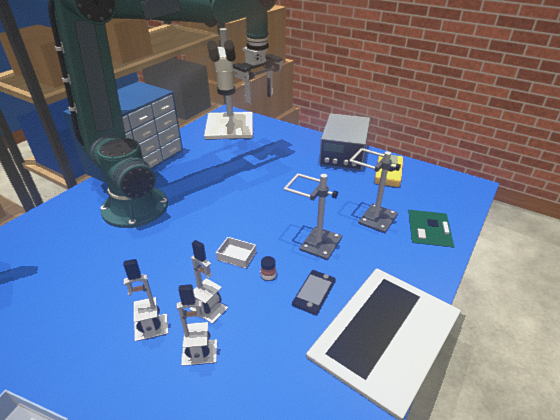

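View pics/side1.png

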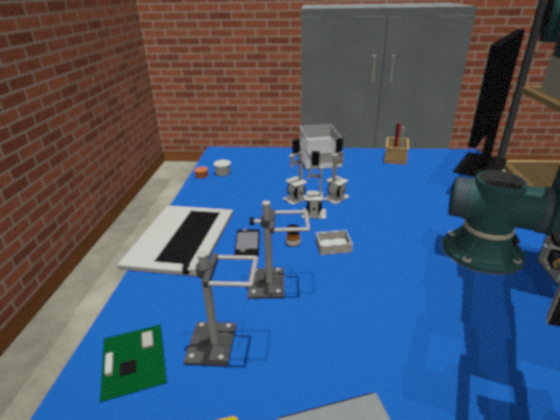

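Scene: hangers at feet (150,327), (209,303), (199,352); stands with foot plates (320,243) and (378,217). In side: tab tops at (296,146), (315,158), (338,145). I'll compute which ones are meant and crop.

```bash
python3 - <<'E'
from h import *
for p in [(150,327),(209,303),(199,352),(320,243),(378,217)]: print('scene foot',p,ray('scene1.png',*p,0.003))
for p in [(132,265),(198,249),(186,295),(323,178),(389,155)]: print('top',p,ray('scene1.png',*p,0.215 if p[0]<200 else .236))
for p in [(296,196),(315,212),(338,195),(266,285),(211,343)]: print('side foot',p,ray('side1.png',*p,0.003))
for p in [(238,248),(268,268),(314,292)]: print('by',ray('scene1.png',*p,0.02))
A=cv2.imread('pics/scene1.png');B=cv2.imread('pics/side1.png')
a=cv2.resize(A[230:370,110:235],None,fx=4,fy=4,interpolation=3);b=cv2.resize(B[120:220,270:360],None,fx=3,fy=3,interpolation=3)
c=np.zeros((600,790,3),'u1');c[:a.shape[0],:a.shape[1]]=a;c[:b.shape[0],510:510+b.shape[1]]=b
cv2.imwrite('pics/c1.png',c)
a=cv2.resize(A[165:265,275:350],None,fx=5,fy=5,interpolation=3);b=cv2.resize(B[195:300,240:320],None,fx=5,fy=5,interpolation=3)
c=np.zeros((530,800,3),'u1');c[:500,:375]=a;c[:525,400:800]=b
cv2.imwrite('pics/c2.png',c)
E
```

```text
scene foot (150, 327) [ 0.3941 -0.3022  0.003 ]
scene foot (209, 303) [ 0.4643 -0.1722  0.003 ]
scene foot (199, 352) [ 0.536  -0.2901  0.003 ]
scene foot (320, 243) [0.5921 0.1731 0.003 ]
scene foot (378, 217) [0.6885 0.3795 0.003 ]
top (132, 265) [ 0.4021 -0.3018  0.215 ]
top (198, 249) [ 0.4826 -0.1941  0.215 ]
top (186, 295) [ 0.548  -0.3008  0.215 ]
top (323, 178) [0.5905 0.1612 0.236 ]
top (389, 155) [0.6899 0.3629 0.236 ]
side foot (296, 196) [ 0.5365 -0.3029  0.003 ]
side foot (315, 212) [ 0.4692 -0.1909  0.003 ]
side foot (338, 195) [ 0.3867 -0.3158  0.003 ]
side foot (266, 285) [0.5937 0.182  0.003 ]
side foot (211, 343) [0.6908 0.3726 0.003 ]
by [0.4154 0.0124 0.02  ]
by [ 0.5301 -0.0061  0.02  ]
by [ 0.674  -0.0123  0.02  ]
```

View pics/c1.png

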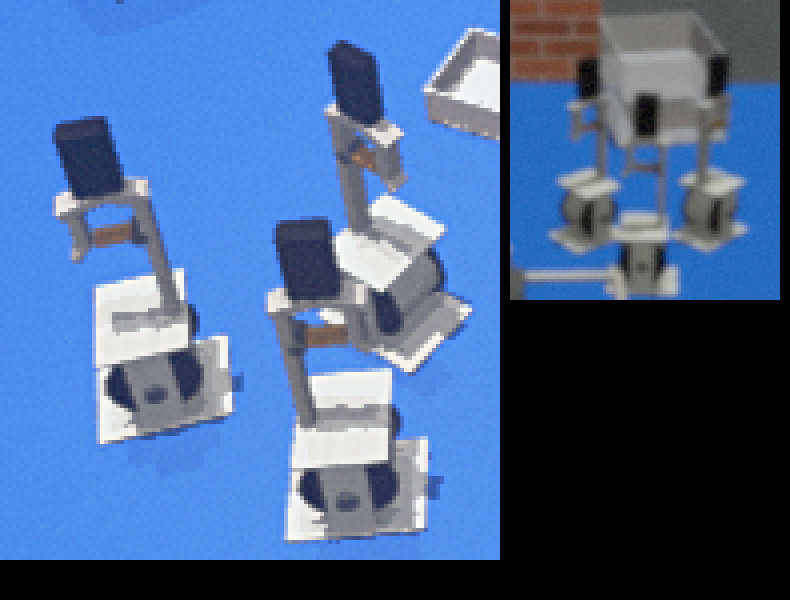

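View pics/c2.png

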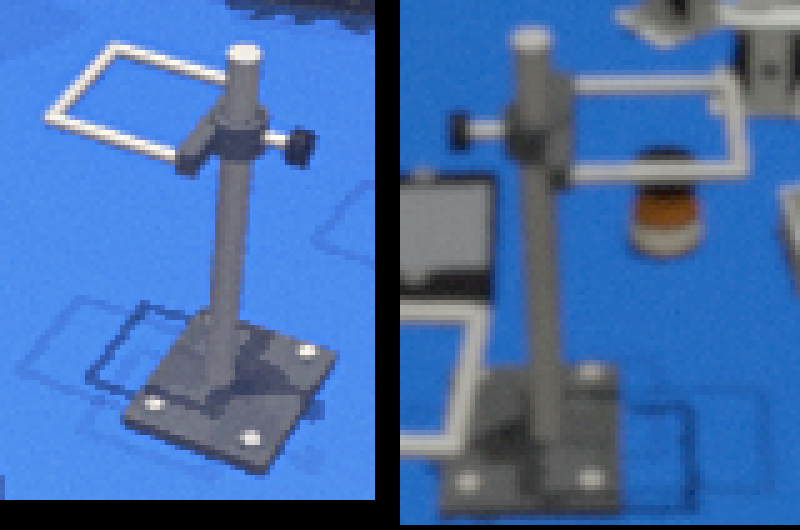

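Three hangers (tabs in scene at (132,268), (198,247), (186,297)) and two stands (posts at (323,178), (389,155)). Farthest left means largest y, so the hanger is the (198,247) one at about (0.475,-0.19). The stand nearest the base is (323,178), post about (0.59,0.165). Both crops show them clearly: nose of the hanger toward +x, and a loop with its front bar on the robot's side. Next I measure them.

```bash
python3 - <<'E'
from h import *
S=lambda x,y:('scene1.png',110+x/4,230+y/4); T=lambda x,y:('side1.png',270+(x-510)/3,120+y/3)
S2=lambda x,y:('scene1.png',275+x/5,165+y/5); T2=lambda x,y:('side1.png',240+(x-400)/5,195+y/5)
print('tab',tri([S(355,82),T(647,116)]))
for n,p,z in [('foot left',(310,310),.003),('bottom',(405,370),.003),('right',(470,308),.003),('plate top',(372,196),.07),('pr',(443,232),.07),('pb',(380,290),.07),('pl',(328,242),.07),('spine',(346,150),.138),('gate end',(392,168),.138)]:
    print(n,ray(*S(*p),z)[:2])
print('posttop',tri([S2(243,52),T2(531,37)]))
A=tri([S2(115,48),T2(735,75)]);A2=tri([S2(115,48),T2(742,170)]);B=tri([S2(50,120),T2(742,170)]);B2=tri([S2(50,120),T2(735,75)])
print(A,A2,B,B2)
for d in [(123,412),(195,315),(335,352),(265,472)]: print('fp',ray(*S2(*d),.01 )[:2])
E
```

```text
tab (array([ 0.4717, -0.1828,  0.1959]), array([0.0001]))
foot left [ 0.4288 -0.2116]
bottom [ 0.5072 -0.2143]
right [ 0.5109 -0.157 ]
plate top [ 0.4456 -0.1615]
pr [ 0.5001 -0.1605]
pb [ 0.4974 -0.2139]
pl [ 0.448  -0.2032]
spine [ 0.458  -0.1858]
gate end [ 0.4891 -0.1823]
posttop (array([0.5855, 0.1736, 0.2354]), array([0.0003]))
(array([0.5013, 0.1733, 0.2132]), array([0.0121])) (array([0.4905, 0.2058, 0.1872]), array([0.0013])) (array([0.4847, 0.158 , 0.1603]), array([0.0079])) (array([0.4964, 0.1253, 0.1888]), array([0.0039]))
fp [0.555  0.1181]
fp [0.5481 0.2154]
fp [0.6344 0.2309]
fp [0.646 0.119]
```

```bash
cat >> h.py <<'E'
from scipy.spatial.transform import Rotation as Rt
def q(yaw):
    r=(Rt.from_euler('z',yaw)*Rt.from_matrix(np.diag([-1.,1,-1]))).as_quat(); return np.r_[r[3],r[:3]]
def st(): 
    s=monitor.sense(); print(round(s['time'],2),s['tcp_pos'],'F',s['force'],'T',s['torque'],'w',round(s['grip_width'],4),'g',round(s['gripper_force'],1)); return s
E
python3 - <<'E'
from h import *
p=monitor.sense()['tcp_pos']
robot.move_linear([p[0],p[1],.36],v=.25)
robot.reach([.471,-.184,.36],q(-.04)); st(); print(monitor.sense()['joint_positions'])
robot.move_linear([.471,-.184,.285],v=.25)
snap('wrist','w1.png'); print(proj('w1.png',[.471,-.184,.22])); st()
E
```

```text
3.6 [ 0.4713 -0.1834  0.36  ] F [ 0.2243 -0.1126  0.238 ] T [ 0.0374 -0.0167  0.0326] w 0.0938 g 0.0
[-0.4834  0.0015  1.1925  0.0002  1.9475 -2.0153]
[272.2208 232.575 ]
4.1 [ 0.4715 -0.184   0.2867] F [0.2475 0.5625 0.5669] T [-0.0552 -0.0072  0.0119] w 0.0941 g 0.0
```

View pics/w1.png

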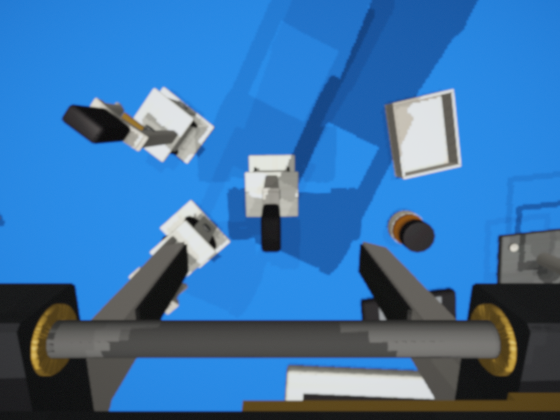

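The wrist view has the tab top at about (271,232), against a predicted (272,233), and the hanger is aligned. Grasping and lifting now.

```bash
python3 - <<'E'
from h import *
robot.move_linear([.471,-.184,.201],v=.12); st()
eoat.move_gripper(0.005); st()
robot.move_linear([.471,-.184,.33],v=.15); robot.hold(.3); st()
s=lambda x,y:np.array([.4935,.1655])+Rt.from_euler('z',.08).as_matrix()[:2,:2]@[x,y]
robot.reach([*s(-.09,0),.33],q(.08)); robot.move_linear([*s(-.09,0),.292],v=.15); robot.hold(.4); st()
snap('scene','s2.png'); snap('side','d2.png')
A=cv2.imread('pics/s2.png');B=cv2.imread('pics/d2.png')
a=cv2.resize(A[100:250,240:360],None,fx=4,fy=4,interpolation=3)[:600,:395+85];b=cv2.resize(B[130:280,240:320+60],None,fx=4,fy=4,interpolation=3)[:,:]
print(a.shape,b.shape)
c=np.hstack([a[:,:],b[:,:320]])[:600,:800]
cv2.imwrite('pics/c3.png',np.hstack([a[:, :400],b[:,100:500]]))
E
```

```text
4.95 [ 0.4715 -0.1843  0.2022] F [0.3205 0.332  0.1729] T [-0.0509  0.0095 -0.0249] w 0.0941 g 0.0
6.15 [ 0.4709 -0.184   0.2009] F [-0.8824  0.1561 -0.5443] T [ 0.0277 -0.0088 -0.0477] w 0.0137 g 30.0
7.46 [ 0.4708 -0.1839  0.3293] F [ 0.9921 -0.0769 -1.4784] T [-0.0089  0.0283 -0.0017] w 0.0139 g 30.0
9.57 [0.404  0.1584 0.2926] F [ 0.1456 -0.3011 -1.9088] T [-0.0345  0.0293 -0.0071] w 0.0136 g 30.0
(600, 480, 3) (600, 560, 3)
```

View pics/c3.png

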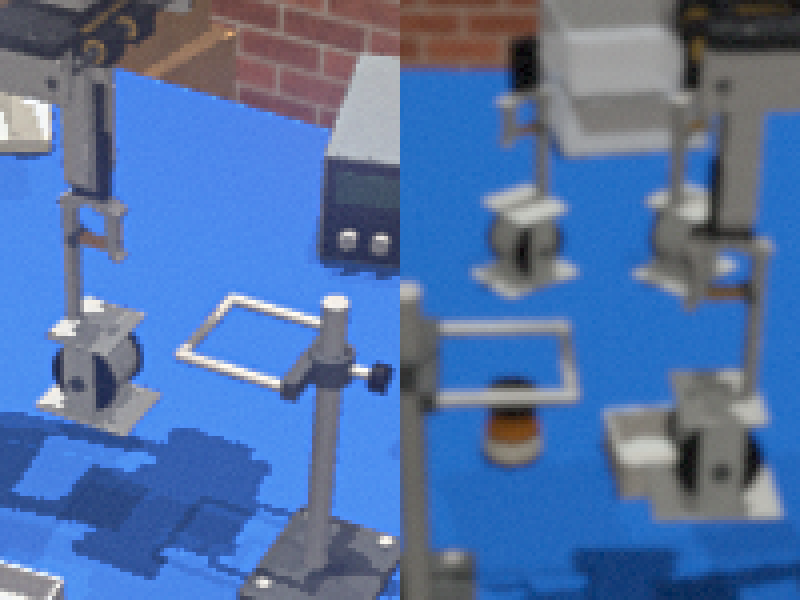

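The hanger is held upright and square in front of the loop; the loop corners are at (235,298) and (180,352) in the left crop, the bar level with the gap. I'll enter the gap and feel for the spine to calibrate x.

```bash
cat >> h.py <<'E'
def s(x,y=0.): return np.array([.4935,.1655])+Rt.from_euler('z',.08).as_matrix()[:2,:2]@[x,y]
def F(n=4):
    a=[]
    for _ in range(n): robot.hold(.01); a.append(monitor.sense()['force'])
    return np.mean(a,0)
E
python3 - <<'E'
from h import *
print(tri([('scene1.png',298.4,174.6),('side1.png',308.4,229)]),tri([('s2.png',298.75,174.5),('d2.png',309.5,230)]),tri([('s2.png',285,188),('d2.png',308.75,212)]))
robot.move_linear([*s(-.006),.289],v=.08); robot.hold(.3); f0=F(10); st()
for x in np.arange(-.004,.020,.001):
    robot.move_linear([*s(x),.289],v=.03); f=F()-f0
    print(round(x,4),f, monitor.sense()['tcp_pos'])
    if np.hypot(*f[:2])>3: break
st()
E
```

```text
(array([0.4909, 0.2064, 0.1873]), array([0.002])) (array([0.4894, 0.2093, 0.1861]), array([0.0034])) (array([0.4922, 0.1316, 0.1869]), array([0.0041]))
11.26 [0.4874 0.165  0.2891] F [ 0.1386 -0.0129 -2.3884] T [ 0.0411 -0.0247 -0.0585] w 0.0137 g 30.0
-0.004 [ 0.1433  0.078  -0.3878] [0.4896 0.1652 0.2889]
-0.003 [ 0.0714 -0.0657  0.332 ] [0.4905 0.1652 0.2889]
-0.002 [ 0.0887 -0.6478  0.0232] [0.4915 0.1653 0.289 ]
-0.001 [ 0.1363 -0.5382 -0.3506] [0.4925 0.1654 0.289 ]
0.0 [ 0.3335 -0.3352 -0.1472] [0.4935 0.1655 0.289 ]
0.001 [-0.2748 -0.4763 -0.1958] [0.4945 0.1656 0.289 ]
0.002 [-0.3914 -0.5277 -0.0294] [0.4955 0.1657 0.289 ]
0.003 [ 0.2767 -0.2537 -0.3088] [0.4965 0.1658 0.289 ]
0.004 [ 0.2006 -0.312  -0.1061] [0.4975 0.1658 0.289 ]
0.005 [ 0.0009 -0.3548  0.1103] [0.4985 0.1659 0.289 ]
0.006 [ 0.1951 -0.3073  0.0231] [0.4995 0.166  0.289 ]
0.007 [-0.2521 -0.0374 -0.2344] [0.5005 0.166  0.289 ]
0.008 [ 0.5216 -0.5073 -0.2986] [0.5015 0.1661 0.289 ]
0.009 [-2.1961 -0.455   0.6587] [0.502  0.1662 0.2889]
0.01 [-4.6932 -1.2024  1.3459] [0.5025 0.1662 0.2888]
15.51 [0.5025 0.1662 0.2888] F [-5.5262 -0.9473 -0.7291] T [-0.2578  1.3781 -0.0055] w 0.0139 g 30.0
```

```bash
cat > press.py <<'E'
from h import *
X=s(-.0057)
robot.move_linear([*X,.289],v=.03); robot.move_linear([*X,.262],v=.05); robot.hold(.3); f0=F(10); print('base',f0)
pk=0;z=.262;flick=False
while z>.212:
    z-=.0005 if flick else .001
    robot.move_linear([*X,z],v=.03); f=F(3)-f0; pk=max(pk,f[2])
    print(round(z,4),f)
    if np.hypot(*f[:2])>8 or f[2]>14: print('STOP');break
    if not flick and pk>4 and f[2]<.5*pk and z<.24: flick=True;print('FLICK')
    elif flick and f[2]>3: print('CROWN');break
st()
E
python3 press.py
```

```text
base [-0.0971  0.1746 -1.8305]
0.261 [ 0.3508 -0.1435 -0.6189]
0.26 [-0.2269  0.1526 -0.5651]
0.259 [-0.0142 -0.6476  0.1201]
0.258 [ 0.0375 -0.2221 -0.1685]
0.257 [ 0.0974  0.3442 -0.7601]
0.256 [ 0.1224 -0.7802  1.941 ]
0.255 [-1.1629 -0.372   5.6492]
0.254 [-0.8293 -0.1647  6.4125]
0.253 [-1.2114 -0.1152  6.0448]
0.252 [-1.3354 -0.2081  6.7015]
0.251 [-1.8163 -0.977   7.3677]
0.25 [-0.8928 -0.151   7.7912]
0.249 [-1.2046 -0.5106  7.6983]
0.248 [-0.5783 -0.2044  8.474 ]
0.247 [-0.8311 -0.3237  8.7877]
0.246 [-0.5981 -0.1681  9.755 ]
0.245 [-0.2009 -0.3383 10.3628]
0.244 [-1.53    0.0841 10.5622]
0.243 [-0.5886 -0.3942 10.533 ]
0.242 [-1.6889 -0.6151  9.585 ]
0.241 [-2.3458 -0.1118 10.1485]
0.24 [-2.5629 -0.3774  9.3937]
0.239 [-2.2997 -0.5225  8.5289]
0.238 [-2.9313 -0.7297  8.2434]
0.237 [-3.2863  0.2881  7.7912]
0.236 [-3.798  -0.29    7.4565]
0.235 [-5.0076 -0.9275  5.5352]
0.234 [-6.8587 -0.4362  1.7884]
FLICK
0.2335 [-0.0893 -0.2131 -0.5401]
0.233 [ 0.6462 -0.1598 -0.1258]
0.2325 [0.0986 0.0711 0.3091]
0.232 [ 0.7569  0.4344 -0.5314]
0.2315 [-0.0908  0.0281 -0.249 ]
0.231 [ 0.3077 -0.2985 -0.3544]
0.2305 [ 0.2302 -0.3218  0.0115]
0.23 [ 0.2703 -0.2122 -0.4857]
0.2295 [-0.5371 -0.3463  0.5611]
0.229 [ 0.0331 -0.6891  0.0038]
0.2285 [-0.1315 -0.2889 -0.8449]
0.228 [-0.2611 -0.3034 -0.3175]
0.2275 [-0.099  -0.2339 -0.6576]
0.227 [ 0.4452  0.3219 -0.684 ]
0.2265 [-0.2011  0.1778 -0.2962]
0.226 [-0.295  -0.4025 -0.406 ]
0.2255 [ 0.216  -0.2702 -0.3834]
0.225 [-0.1847 -0.3588  0.9374]
0.2245 [-0.7893 -0.0172  3.6938]
CROWN
30.18 [0.4879 0.1651 0.2251] F [-1.0739  0.1037  1.7006] T [-0.0472  0.1481  0.0178] w 0.0142 g 30.0
```

The gate flicked shut at a peak of about 10.6 N and the crown has been found. Now I centre the apex over the bar, settle and release.

```bash
python3 - <<'E'
from h import *
X=s(-.0017); z=.2255
robot.move_linear([*s(-.0057),z],v=.02); robot.move_linear([*X,z],v=.02); robot.hold(.2); f0=F(10)
while z>.219:
    z-=.0005; robot.move_linear([*X,z],v=.02); f=F(4)-f0; print(round(z,4),f)
    if f[2]>2: break
eoat.move_gripper(.05); robot.hold(.5); st()
p=monitor.sense()['tcp_pos']
robot.move_linear([p[0],p[1],.33],v=.1); robot.hold(1.0); st()
snap('scene','s3.png'); snap('side','d3.png')
A=cv2.imread('pics/s3.png');B=cv2.imread('pics/d3.png')
a=cv2.resize(A[120:270,265:365],None,fx=4,fy=4,interpolation=3);b=cv2.resize(B[150:300,240:340],None,fx=4,fy=4,interpolation=3)
cv2.imwrite('pics/c4.png',np.hstack([a,b]))
E
```

```text
0.225 [ 0.1    -0.356   0.1678]
0.2245 [-0.0893 -0.0842 -0.112 ]
0.224 [ 0.1596 -0.0836 -0.0324]
0.2235 [-0.178  -0.2876  1.0871]
0.223 [-1.4279 -0.2126  5.0723]
33.72 [0.4918 0.1654 0.223 ] F [ 0.2255 -0.9249  0.0971] T [ 0.0672  0.0543 -0.0231] w 0.0503 g 0.0
35.93 [0.4918 0.1654 0.33  ] F [-0.1997 -0.2928  1.7547] T [-0.004  -0.0033  0.0164] w 0.05 g 0.0
```

View pics/c4.png

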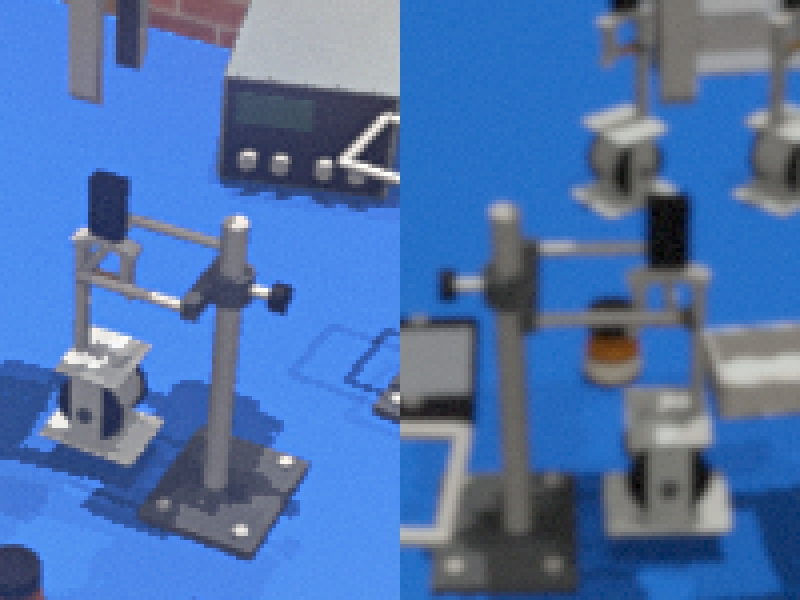

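The hanger hangs upright from the bar in both views (tab at (108,205) on the left and (668,230) on the right), clear of the bench and the gripper. I'll let it settle, check it is still, and hand in.

```bash
python3 - <<'E'
from h import *
robot.hold(4)
a=[]
for i in range(5): a.append(snap('side')['color'][195:290,290:325].astype(int)); robot.hold(.15)
print([np.abs(x-a[0]).mean().round(2) for x in a]); st()
print(robot.close_job())
E
```

```text
[np.float64(0.0), np.float64(2.2), np.float64(2.17), np.float64(2.19), np.float64(2.17)]
41.03 [0.4918 0.1654 0.33  ] F [ 0.0604 -0.2986  0.8918] T [ 0.0279  0.048  -0.0271] w 0.0498 g 0.0
the job is handed in; nothing more can be done
None
```

The hanger hangs upright and still on the loop's front bar. The gate flicked shut behind the bar at a peak of about 10.6 N, and I handed the job in at about 41 s. The hand-in call returned no verdict.

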